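# Put the washed hob bezel and knob back and hold the knob pressed

## Task

The loose bezel and knob on the drying mat have been washed. Slide the bezel into the hole round the bare valve stem of the hob, its flange flat down on the panel, then turn the knob so that the flat in its bore matches the flat on the stem, push it fully home and press it right down against the valve spring. The job ends holding: finish while the gripper is still keeping the knob pressed right down (I want to watch the igniter), and leave the other knob and everything else around where it is.

Things in the scene. Friction and masses are not known exactly. Their poses are not given: they have to be found in the camera images.
- bezel_center (a point): loose black bezel, 18 mm tall, standing spigot down on the mat: spigot 30 mm across, 8 mm long, end tapered; above it a round flange 46 mm across, 10 mm tall; 24 mm bore. Point: on the axis, 9 mm above its underside (1 mm above the flange's underside). z up; fits turned any way. Grip the flange with the fingertips a little above its underside, to clear the panel. 30 g
- knob_center (a point): loose black knob, 36 mm tall, standing on its skirt. Point: on the axis, 18 mm above the underside. Skirt 46 mm across, 12 mm tall; on it a grip bar 16 mm wide (y), 44 mm long (x), from 12 to 36 mm above the underside: pinch it across. +x points to the bar's end with the red stripe. D-shaped bore in the underside, 11 mm across, 16 mm deep, its flat 1.5 mm from the axis on the +x side. 45 g
- knob_pointer (a point): outer end of the red pointer stripe on top of the knob's bar, 21 mm from the axis along the knob's +x
- stem_top (a point): tip of the hob's bare upright steel stem, 34 mm above the panel and 48 mm above the counter if not pressed. 10 mm across, D section, the last 5 mm tapered: the flat, 1 mm from the axis, is on its +x side, towards the burners and the red dot on the panel. The knob fits with its +x along the stem's +x, within about 0.15 rad, and is home when its centre is 2 mm above this point
- hole (a point): centre of the hole in the panel round the bare stem, level with the panel's top (14 mm above the counter); 32 mm across, 14 mm deep. Same axes as the stem. With the bezel fully in, the bezel's centre is 1 mm above this point; the knob, pressed right down, then clears the flange by 3 mm
- stem (a joint): how far the bare stem is pressed down, 0 to 0.005 m; it springs back. About 3 N starts it and 8 N brings it to its stop at 5 mm
- hob: two-burner steel gas hob 290 x 510 mm, fixed. Origin on the counter half-way between its two stems, which stand 55 mm to either side along its y, 55 mm inside the edge near the robot; which one is bare varies. +x runs to the burners. The pan supports, top 62 mm above the counter, begin 73 mm from the origin along x; a fixed saucepan stands on the far one
- other_stem (a joint): how far the other valve's stem with the knob already on it is pressed down, 0 to 0.005 m. Leave it alone
- other_knob (a point): top of the knob already on the other stem, on its axis, 68 mm above the counter
- mat: pale green drying mat, fixed, 280 x 350 mm and 4 mm thick; origin under its centre. Bezel, knob and brush lie on it
- brush_center (a point): green washing-up brush lying on the mat, about 190 mm long, 42 mm wide and 28 mm high, along its x. Leave alone
- timer_center (a point): centre of the glass egg timer (sand glass) with round wooden ends, 60 mm across and 90 mm tall, upright. Leave alone
- clip_center (a point): red plastic bag clip lying on the counter, about 105 mm long, 20 mm wide, 13 mm high. Leave alone
- mug: blue mug, 80 mm across, 92 mm tall, origin under its centre, handle at +y. Leave alone
Not all that is in view belongs to the job. What is shaped like the part that bears knob_center but turquoise is not meant.

How it is judged:
By the outcome, as a careful person would: the job done as asked, in the order asked, and still so for the second after the job is handed in, while the arm keeps its last pose, push and grip.
It also fails if it takes over 72 s, if anything falls off the work surface, if the arm or the gripper's body presses on something with over 40 N, if the wrist force passes 120 N, or if a joint passes its speed limit or range.

## Robot

A 6-joint arm with a two-finger parallel gripper is mounted at the origin on the work surface. World frame = base frame: x ahead of the robot, y to its left, z up, the work surface at z = 0. Lengths are in mm, angles in rad, forces in N, time in s.
With the tool pointing down it reaches from about 275 to 1000 mm from the base axis. Payload 8.4 kg.
Tool frame: the origin (TCP) lies on the mounting face of the last link; the fingertips stand 173 mm ahead of it and the grasp point (between the pads) lies 155 mm ahead of it; z points along the fingers, y is the direction in which the jaws open and shut (so a half turn about z gives the same grasp; the last joint's range is limited). The gripper opens to 85 mm and grips with 20 to 120 N. Pads are 22 mm wide; open, the fingers measure 114 mm over their backs; the gripper's body (76 mm by 85 mm) begins 54 mm behind the grasp point. The pads swing forward as they close: fully open they stand 13 mm farther back than shut.
Start: joints at [1.313, 0.353, 1.633, -0, 1.155, -0.002], TCP at [158.136, 604.667, 404.681] pointing down, gripper open.
Joint ranges: [-2.63, 2.63], [-0.92, 2.1], [0.06, 2.66], [-1.3, 4.44], [0, 2.69], [-3.02, 3.02]. Speed limits (rad/s): [2.22, 2.22, 2.79, 3.14, 3.14, 3.14].

## Interface

Orientations are given as [roll, pitch, yaw] about the fixed x, y, z axes, in that order (R = Rz(yaw) Ry(pitch) Rx(roll)).
In Python, from rig import readout, imaging, ticket gives the robot as it stands.
- The arm moves only by the tool step_arm, never from a script. Its argument "deltas" is a list of rows, each an object with "translation": the shift along the tool's x, y, z in cm, a list of three; "rot": the turn, a rotation vector about the tool's x, y, z in rad, a list of three. In form: [{"translation": [x, y, z], "rot": [rx, ry, rz]}, ...]. A call has 1 to 8 rows; each row is the pose to reach, as a shift and turn from the pose commanded when the call began, along the tool's axes at that moment; what a row does not reach only later rows make up. A row lasts 1/8 s, in which the tool goes at most 62.5 mm and 10.7 degrees, less where a joint would pass 70% of its speed; a pose out of reach is approached as far as the arm can. A call with a gripper value outside its range is refused whole. "grip" is the closure in counts, from 0 (fully open) to 255 (shut), set as the call begins (left out, the last holds). The fingers move at their own pace and stop on an object; "squeeze" is the grip in N (left out, the last holds). Time passes only in rows, so rows that repeat a pose let the fingers close. It gives the time, the measured TCP pose, the force and the opening at its end, in the units of the state.
- readout.sense(): the state, without advancing time (a new reading comes with each control period).
- imaging.grab_frame(name): name is "side" or "top" or "wrist"; returns a dict with "image" (480x640x3 uint8, red, green, blue), "camera_matrix" (3x3 intrinsics, pixels), "world_to_cam" (4x4, takes a point from world to camera coordinates). Camera axes: x right, y up, looking along -z (the intrinsics and any distortion apply to the point x, -y, -z); pixel columns grow to the right and rows downward; lengths in mm; the calibration is good to about 2 mm. A picture is of the moment at which its call begins. There is no depth.
- ticket.sign_off(): hands the job in, once; it reports no verdict.
The state is a dict: "clock": time; "qpos": joint angles; "qvel": joint speeds; "joint_efforts": joint torques, N m; "eef_pos": TCP position; "tcp_rot": TCP orientation; "contact_force": force on the tool from outside, world axes, zero at the start; "wrist_torque": the same for the moment, N m; "opening": opening from 0.0 (shut) to 1.0 (fully open).
Only numpy, scipy, OpenCV 4.12 (cv2) and the standard library are available. Lean on these libraries where they do the work, as an engineer would, in place of code of your own. Each camera call takes 0.05 s, during which the arm holds its last target.

## Working session

There is one attempt and no reset: what is moved stays moved. The work goes in short steps, Python scripts to look and compute and a tool call to move; the robot and the scene stay as the last step left them, time stands still between calls to the robot, and variables do not carry over. Pictures are saved under pics/ and viewed, and the job is handed in when it is done.

Besides the shell and the picture viewer there is one more tool, called after "Emit:" by a JSON object that holds its "api" and its "payload". step_arm: Moves the arm, as the interface text tells. Its arguments: {"type":"object","properties":{"deltas":{"type":"array","items":{"type":"object","properties":{"translation":{"type":"array","items":{"type":"number"}},"rot":{"type":"array","items":{"type":"number"}}}}},"grip":{"type":"number"},"squeeze":{"type":"number"}},"required":["deltas"]}

```bash
mkdir -p pics
cat > h.py <<'E'
import numpy as np, cv2
from rig import readout, imaging, ticket
def grab(n,save=None):
    f=imaging.grab_frame(n)
    if save: cv2.imwrite('pics/'+save+'.png',cv2.cvtColor(f['image'],cv2.COLOR_RGB2BGR))
    np.savez('last_'+n+'.npz',im=f['image'],K=f['camera_matrix'],T=f['world_to_cam'])
    return f
def load(n):
    d=np.load('last_'+n+'.npz'); return dict(image=d['im'],camera_matrix=d['K'],world_to_cam=d['T'])
def ray(f,u,v):
    K=np.array(f['camera_matrix']);T=np.array(f['world_to_cam'])
    d=np.linalg.inv(K)@[u,v,1]; d=np.array([d[0],-d[1],-d[2]])
    R=T[:3,:3]; return -R.T@T[:3,3], R.T@d
def plane(f,u,v,z):
    o,d=ray(f,u,v); return o+d*(z-o[2])/d[2]
def proj(f,p):
    K=np.array(f['camera_matrix']);T=np.array(f['world_to_cam'])
    c=T[:3,:3]@np.array(p,float)+T[:3,3]; q=K@[c[0],-c[1],-c[2]]; return q[:2]/q[2]
E
python3 - <<'E'
from h import *
for n in['side','top','wrist']:
    f=grab(n,n+'0'); print(n,np.round(ray(f,320,240)[0]),[k for k in f])
print(readout.sense())
E
```

```text
side [ 428. -751.  971.] ['image', 'camera_matrix', 'world_to_cam']
top [ 447.  113. 1702.] ['image', 'camera_matrix', 'world_to_cam']
wrist [ 79. 625. 374.] ['image', 'camera_matrix', 'world_to_cam']
{'clock': 0.15, 'qpos': array([ 1.31258901e+00,  3.53540509e-01,  1.63397154e+00, -1.08517920e-05,
        1.15518923e+00, -2.40673667e-03]), 'qvel': array([-7.49629074e-04, -2.15581947e-03, -1.78545702e-03,  9.91279457e-05,
       -8.09297279e-04, -6.41134279e-04]), 'joint_efforts': array([-2.32698576e-04, -6.05637717e+01, -3.42339385e+01, -1.76245558e-04,
        6.05513575e-03,  6.22303855e-05]), 'eef_pos': array([158.0981427 , 604.49102438, 404.09836585]), 'tcp_rot': array([-3.14048401e+00,  7.25493091e-06,  2.88579647e+00]), 'contact_force': array([ 0.84648711,  0.64270369, -0.09490576]), 'wrist_torque': array([ 0.00870999,  0.01450753, -0.02117128]), 'opening': 1.0006892540573027}
```

View pics/top0.png

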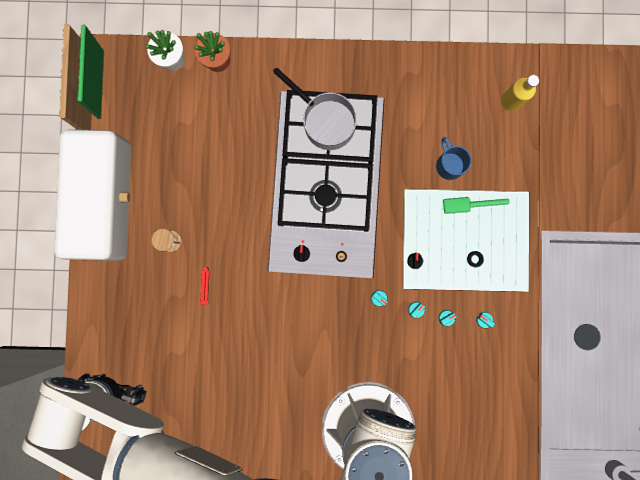

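View pics/side0.png

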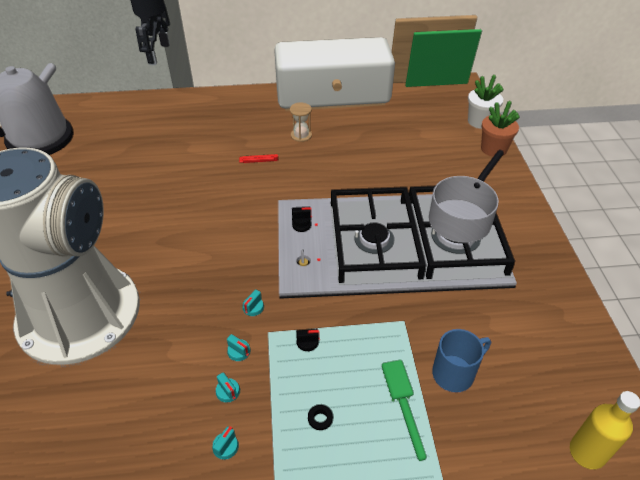

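View pics/wrist0.png

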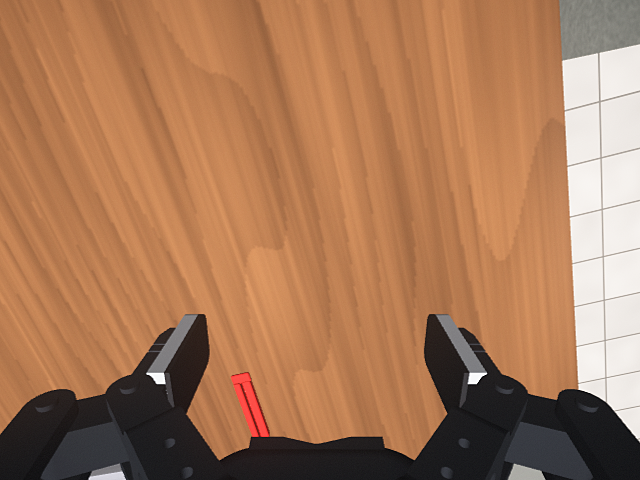

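The top view shows the bezel ring at about (475,259), the bare stem at (341,256) and the fitted knob at (302,254). The knob candidates are the black one on the mat at (415,260) and four turquoise ones on the counter at (379,298), (416,310), (447,318) and (485,320). The black one fits, being loose, black and on the mat. I'll confirm it in an enlarged crop and measure.

Run:
```python
from h import *
t=load('top');s=load('side')
a=cv2.resize(t['image'][225:290,285:500],None,fx=3.7,fy=3.7,interpolation=cv2.INTER_CUBIC)
b=cv2.resize(s['image'][200:440,230:430],None,fx=2,fy=1.4,interpolation=cv2.INTER_CUBIC)
c=np.zeros((a.shape[0]+b.shape[0],max(a.shape[1],b.shape[1]),3),np.uint8);c[:a.shape[0],:a.shape[1]]=a;c[a.shape[0]:,:b.shape[1]]=b
cv2.imwrite('pics/crop1.png',c[:600,:800,::-1])
def blob(f,roi,fn):
    x0,y0,x1,y1=roi; im=f['image'][y0:y1,x0:x1].astype(int); m=fn(im).astype(np.uint8)
    n,l,st,ce=cv2.connectedComponentsWithStats(m); i=1+np.argmax(st[1:,4]); return ce[i]+[x0,y0],st[i]
dark=lambda im: im.max(2)<70
red=lambda im:(im[...,0]>130)&(im[...,1]<90)&(im[...,2]<90)
for n,f,roi in[('bezel',t,(455,240,495,280)),('bezel',s,(300,395,340,440))]:
    p,st=blob(f,roi,dark);print(n,p,st,plane(f,*p,22))
for n,f,roi in[('knob',t,(400,240,430,280)),('ok',t,(290,235,315,270))]:
    p,st=blob(f,roi,dark);print(n,p,st,plane(f,*p,16 if n=='knob' else 40))
for n,f,roi,z in[('kred',t,(400,240,430,280),40),('kred',s,(290,325,325,355),40),('okred',t,(290,235,315,270),68),('dot1',t,(335,238,350,249),14),('dotside',s,(312,255,325,266),14),('dot2',s,(312,218,325,230),14)]:
    p,st=blob(f,roi,red);print(n,p,st,plane(f,*p,z))
brass=lambda im:(im[...,0]-im[...,2]>40)
p,st=blob(t,(330,248,352,266),brass);print('brass',p,st,plane(t,*p,30))
```

```text
bezel [474.84782609 258.54347826] [ 12  11  16  16 138] [ 479.51481889 -284.62376508   22.        ]
bezel [319.87651332 416.79418886] [  8  10  25  25 413] [ 474.03924912 -291.12985049   22.        ]
knob [414.42675159 260.79617834] [  8  13  15  15 157] [ 469.51935458 -118.0978239    16.        ]
ok [301.19889503 253.50828729] [  4  10  16  17 181] [482.05599308 196.18711836  40.        ]
kred [416.625  256.0625] [16 13  3  8 16] [ 482.30575255 -120.63829889   40.        ]
kred [313.16666667 331.03333333] [18  5 11  3 30] [ 477.82866832 -123.06891383   40.        ]
okred [300.73684211 248.10526316] [10 10  3  8 19] [496.01100876 196.41406638  68.        ]
dot1 [341.66666667 243.66666667] [6 5 2 2 3] [512.63985444  85.28550048  14.        ]
dotside [318.2 259.4] [5 4 3 2 5] [507.75887737  82.181779    14.        ]
dot2 [315.5 224.5] [3 6 2 2 4] [512.10740515 191.41265367  14.        ]
brass [340.69767442 255.76744186] [ 6  4  9  8 43] [478.5335096  87.4957995  30.       ]
```

View pics/crop1.png

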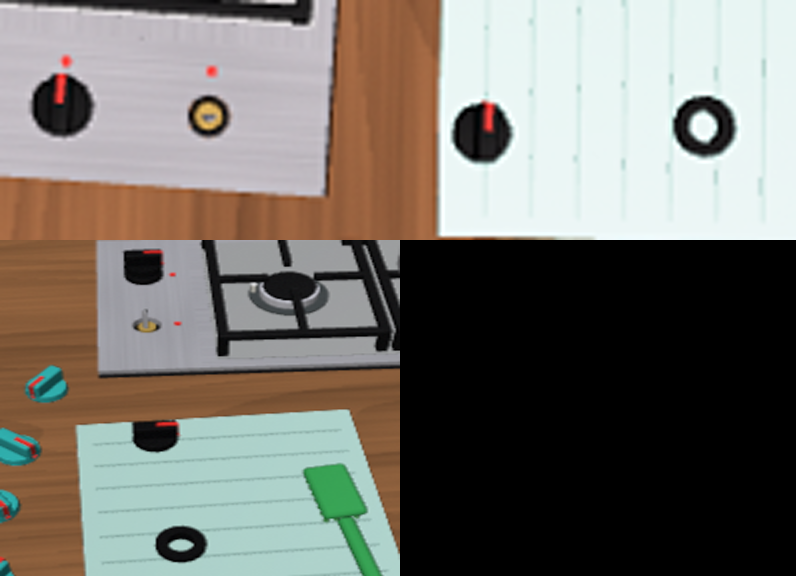

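```bash
cat >> h.py <<'E'
from scipy.spatial.transform import Rotation as Ro
def go(p,yaw):
    s=readout.sense(); R=Ro.from_euler('xyz',s['tcp_rot'])
    d=R.as_matrix().T@(np.array(p)-s['eef_pos'])/10
    r=(R.inv()*Ro.from_euler('xyz',[np.pi,0,yaw])).as_rotvec()
    print('clock',round(s['clock'],2),'pos',s['eef_pos'].round(1),'delta cm',d.round(3),'rot',r.round(4),'j6',s['qpos'][5].round(2))
E
python3 - <<'E'
from h import *
f=load('wrist');print(np.array(f['camera_matrix']).round(1))
o,d=ray(f,320,240);R=Ro.from_euler('xyz',[-3.1405,0,2.8858]).as_matrix()
print(R.T@(o-[158.1,604.5,404.1]),R.T@d)
print(proj(f,np.array([158.1,604.5,404.1])+R@[0,0,155]))
go([562,90,330],np.pi)
E
```

```text
[[379.7   0.  316.3]
 [  0.  379.7 240.4]
 [  0.    0.    1. ]]
[82.22858659  0.19542184 30.53792589] [-0.31811982  0.00942781  0.94805531]
[315.92355925 341.01001971]
clock 0.15 pos [158.1 604.5 404.1] delta cm [-52.093 -39.547   7.454] rot [-1.100e-03 -1.000e-04 -2.558e-01] j6 -0.0
```

Run:
```python
from h import *
go([480,87,270],np.pi)
```

```text
clock 0.15 pos [158.1 604.5 404.1] delta cm [-44.236 -41.906  13.457] rot [-1.100e-03 -1.000e-04 -2.558e-01] j6 -0.0
```

Emit:
{"api": "step_arm", "payload": {"deltas": [{"translation": [-4.4,-4.2,0.5],"rot": [0,0,-0.03]},{"translation": [-8.8,-8.4,1.5],"rot": [0,0,-0.06]},{"translation": [-13.2,-12.6,3],"rot": [0,0,-0.1]},{"translation": [-17.6,-16.8,4.5],"rot": [0,0,-0.13]},{"translation": [-22,-21,6],"rot": [0,0,-0.16]},{"translation": [-26.5,-25.1,7.5],"rot": [0,0,-0.19]},{"translation": [-31,-29.3,9],"rot": [0,0,-0.22]},{"translation": [-35.4,-33.5,10.5],"rot": [0,0,-0.256]}]}}

```text
clock: 1.15
eef_pos: [415.8, 190.6, 299.8]
tcp_rot: [3.141, 0.001, -3.14]
contact_force: [0.7, 0.8, -0.1]
opening: 1.002
```

Run:
```python
from h import *
go([480,87,270],np.pi)
```

```text
clock 1.15 pos [415.8 190.6 299.8] delta cm [ -6.4   -10.374   2.98 ] rot [0.0003 0.0006 0.0015] j6 -1.15
```

Emit:
{"api": "step_arm", "payload": {"deltas": [{"translation": [-3.2,-5,1.5],"rot": [0,0,0]},{"translation": [-6.4,-10.4,3],"rot": [0,0,0]},{"translation": [-6.4,-10.4,3],"rot": [0,0,0]},{"translation": [-6.4,-10.4,3],"rot": [0,0,0]}]}}

```text
clock: 1.65
eef_pos: [478.8, 88.2, 269.9]
tcp_rot: [3.142, -0.001, 3.14]
contact_force: [-0.8, 0.8, 0.0]
opening: 0.999
```

Run:
```python
from h import *
go([480,87,270],np.pi); f=grab('wrist','hole1')
```

```text
clock 1.65 pos [478.8  88.2 269.9] delta cm [-0.118 -0.12  -0.014] rot [ 0.0001 -0.001  -0.0012] j6 -1.39
```

View pics/hole1.png

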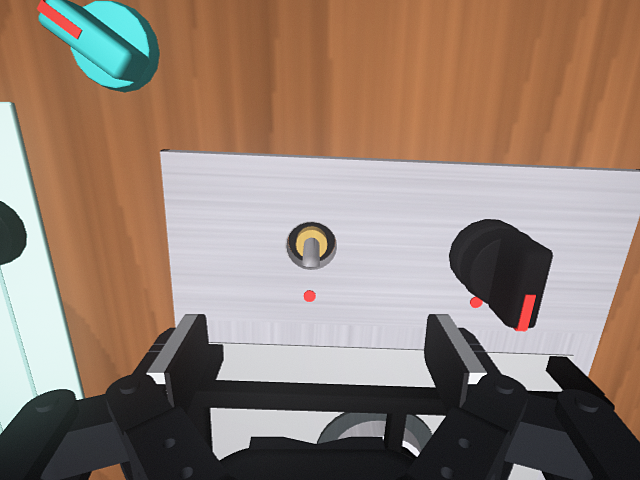

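The view shows the hole at about (311,245) with the stem in it, red dots at (309,296) and (476,302), and the panel's near edge from (162,150) to (640,170). I'll measure these.

Run:
```python
from h import *
f=load('wrist');im=f['image'].astype(int)
x0,y0,x1,y1=275,210,350,280
r=im[y0:y1,x0:x1]
sat=r.max(2)-r.min(2)
m=((r.max(2)<130)|(sat>50)).astype(np.uint8)
c,_=cv2.findContours(m,cv2.RETR_EXTERNAL,cv2.CHAIN_APPROX_NONE);c=max(c,key=cv2.contourArea)
c=cv2.convexHull(c)+[x0,y0]
P=np.array([plane(f,*q[0],14)[:2] for q in c]);
def circ(P):
    A=np.c_[2*P,np.ones(len(P))];s=np.linalg.lstsq(A,(P**2).sum(1),rcond=None)[0];rr=np.sqrt(s[2]+s[:2]@s[:2]);return s[:2],rr,np.abs(np.hypot(*(P-s[:2]).T)-rr).max()
print('hole',circ(P),P.min(0),P.max(0))
red=((im[...,0]>150)&(im[...,1]<110)&(im[...,2]<110)).astype(np.uint8)
n,l,st,ce=cv2.connectedComponentsWithStats(red)
for i in range(1,n):
    if st[i,4]>20: print('red',ce[i].round(1),st[i],plane(f,*ce[i],14)[:2].round(1))
# near edge
pts=[]
for u in range(180,630,10):
    col=im[100:220,u]; s=(col.max(1)-col.min(1))
    k=np.where(s<40)[0]
    if len(k): pts.append(plane(f,u,100+k[0]-.5,14)[:2])
pts=np.array(pts,np.float32);L=cv2.fitLine(pts,cv2.DIST_HUBER,0,.01,.01).ravel();print('edge',L)
b=im[y0:y1,x0:x1].astype(np.uint8)
cv2.imwrite('pics/hole1c.png',cv2.resize(np.hstack([b[...,::-1],cv2.merge([m*255]*3)]),None,fx=5,fy=5,interpolation=cv2.INTER_CUBIC))
```

```text
hole (array([475.59330544,  84.97654858]), np.float64(15.527239888938677), np.float64(0.5798079209580678)) [460.3343971   69.90433945] [490.99479693 100.23805144]
red [ 82.7 179.4] [    0     0   145   395 12675] [433.9 -50.3]
red [58.3 18.6] [ 36   0  46  39 530] [349.6 -46.5]
red [76.4  2.1] [69  0 14  6 33] [342.1 -35.5]
red [117.6   1. ] [109   0  17   5  22] [341.6 -14.1]
red [202.5  70.9] [ 129    0  134  153 9408] [374.8  26.6]
red [301.9  67.3] [ 269    0   64  156 5409] [373.1  80.8]
red [367.2  10. ] [341   0  56  36 641] [345.9 115.1]
red [465.   11.8] [461   0  11  33 128] [346.8 166.1]
red [537.2  59.3] [ 492    0  101  165 7668] [369.4 207.9]
red [611.1  69. ] [ 571    0   69  166 4844] [374.2 249. ]
red [144.8 128.8] [ 125   83   35  113 1639] [405.1  -9.3]
red [116.  112.6] [108  90  18  51 322] [396.3 -24.2]
red [624.9 278.9] [598 219  42 129 875] [498.9 288.6]
red [309.  295.4] [304 290  11  12 104] [510.5  83.6]
red [525.8 312.5] [515 295  21  36 389] [523.4 228.5]
red [475.5 302. ] [470 297  12  11 104] [515.5 193.8]
red [626.8 376.2] [ 599  306   41  135 2398] [574.6 309.4]
red [153.2 323.8] [149 311  10  27 115] [531.6 -21.9]
red [135.9 338. ] [133 333   8  12  27] [542.7 -35.4]
red [142.9 336.5] [141 332   5  11  27] [541.5 -30.3]
red [144.6 347. ] [142 342   6  11  24] [549.9 -30.4]
red [593.5 361. ] [590 349   8  24  27] [561.8 282.7]
red [ 89.3 391.5] [ 86 388   8   7  26] [587.2 -75.8]
red [107.4 470.2] [ 96 464  23  15  88] [662.6 -76. ]
edge [4.2989191e-02 9.9907553e-01 4.2213791e+02 1.3777242e+02]
```

View pics/hole1c.png

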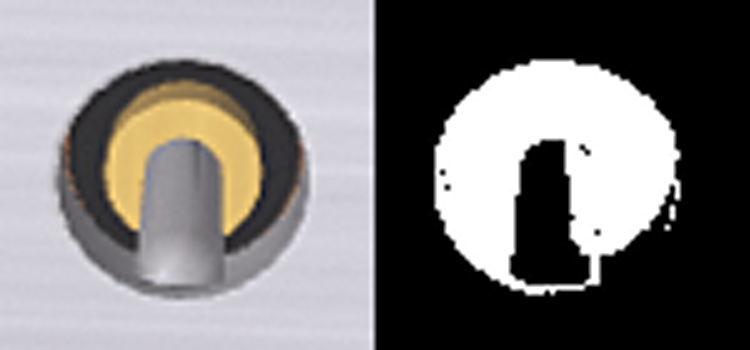

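```bash
cat >> h.py <<'E'
def circ(P):
    A=np.c_[2*P,np.ones(len(P))];s=np.linalg.lstsq(A,(P**2).sum(1),rcond=None)[0];rr=np.sqrt(s[2]+s[:2]@s[:2]);return s[:2],rr,np.abs(np.hypot(*(P-s[:2]).T)-rr).max()
def hole(f,roi,th=175,z=14):
    x0,y0,x1,y1=roi; r=f['image'][y0:y1,x0:x1].astype(int)
    m=((r.max(2)<th)|(r.max(2)-r.min(2)>50)).astype(np.uint8)
    c,_=cv2.findContours(m,cv2.RETR_EXTERNAL,cv2.CHAIN_APPROX_NONE);c=cv2.convexHull(max(c,key=cv2.contourArea))+[x0,y0]
    P=np.array([plane(f,*q[0],z)[:2] for q in c]);return circ(P),P.min(0),P.max(0),m
E
python3 - <<'E'
from h import *
f=load('wrist')
for th in(165,175,185):print(hole(f,(275,210,350,280),th)[:3])
# stem top: sample
for uv in[(311.5,266),(311.5,264)]:print(plane(f,*uv,48))
print(proj(f,[475.6,85,48]))
go([478,-287,280],np.pi)
E
```

```text
((array([475.88714853,  85.11668085]), np.float64(15.85643893704374), np.float64(0.19768332443337933)), array([460.3343971 ,  69.34411729]), array([491.69265475, 100.8692837 ]))
((array([475.85347422,  85.0965423 ]), np.float64(15.950695091268718), np.float64(0.1797035469013437)), array([460.33344524,  69.32613581]), array([491.69365652, 100.8692837 ]))
((array([475.85625054,  85.07039106]), np.float64(15.99021665386204), np.float64(0.24517919691484735)), array([460.33249337,  69.32613581]), array([491.69566005, 100.8692837 ]))
[475.58939111  85.81832699  48.        ]
[474.41670088  85.82478219  48.        ]
[309.9966347  266.02023024]
clock 1.7 pos [478.6  88.9 270.1] delta cm [  0.07  -37.586  -0.997] rot [ 0.0001 -0.0006  0.0002] j6 -1.39
```

Emit:
{"api": "step_arm", "payload": {"deltas": [{"translation": [0,-5,0],"rot": [0,0,0]},{"translation": [0,-11,-0.3],"rot": [0,0,0]},{"translation": [0,-17,-0.6],"rot": [0,0,0]},{"translation": [0,-23,-0.8],"rot": [0,0,0]},{"translation": [0,-29,-0.8],"rot": [0,0,0]},{"translation": [0,-34,-0.8],"rot": [0,0,0]},{"translation": [0,-37.5,-0.8],"rot": [0,0,0]},{"translation": [0,-37.5,-0.8],"rot": [0,0,0]}]}}

```text
clock: 2.7
eef_pos: [479.7, -287.1, 278.6]
tcp_rot: [-3.141, 0.001, 3.141]
contact_force: [-0.1, 0.6, -0.8]
opening: 0.998
```

Emit:
{"api": "step_arm", "payload": {"deltas": [{"translation": [0,0,0],"rot": [0,0,0]},{"translation": [0,0,0],"rot": [0,0,0]}]}}

```text
clock: 2.95
eef_pos: [479.3, -285.0, 278.2]
tcp_rot: [3.141, -0.0, -3.139]
contact_force: [-0.4, 0.2, 0.6]
opening: 0.999
```

Run:
```python
from h import *
go([478,-287,280],np.pi); f=grab('wrist','bez1')
```

```text
clock 2.95 pos [ 479.3 -285.   278.2] delta cm [ 0.133 -0.203 -0.182] rot [ 0.0003 -0.0003  0.0022] j6 -2.11
```

View pics/bez1.png

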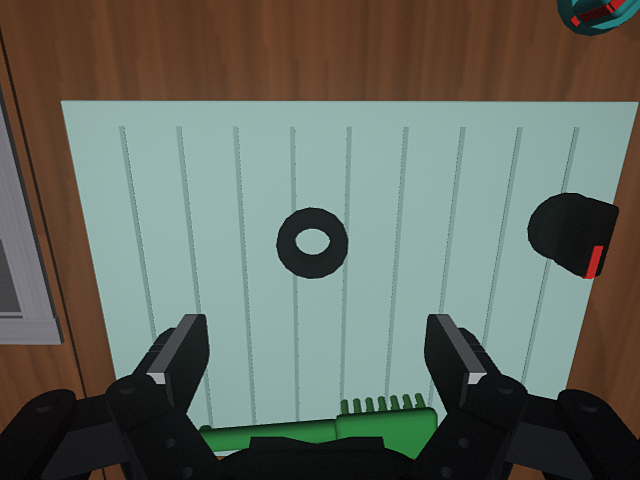

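```bash
cat >> h.py <<'E'
def bezel(f,roi,z=22,r0=23):
    x0,y0,x1,y1=roi; r=f['image'][y0:y1,x0:x1].astype(int)
    m=(r.max(2)<90).astype(np.uint8)
    c,_=cv2.findContours(m,cv2.RETR_EXTERNAL,cv2.CHAIN_APPROX_NONE);c=max(c,key=cv2.contourArea)+[x0,y0]
    P=np.array([plane(f,*q[0],z)[:2] for q in c])
    g=P.mean(0)
    Q=P[P[:,0]>g[0]-3]
    return circ(Q),circ(P),P.min(0),P.max(0)
E
python3 - <<'E'
from h import *
f=load('wrist');print(*bezel(f,(265,195,360,290)),sep='\n')
go([478,-287,280],np.pi)
E
```

```text
(array([ 476.40801331, -287.46167739]), np.float64(22.3001306989104), np.float64(0.5362411101457027))
(array([ 475.47604895, -287.42280259]), np.float64(22.837729137612886), np.float64(1.142118916526993))
[ 451.6316166  -310.09108792]
[ 498.84556485 -265.19946022]
clock 3.0 pos [ 479.3 -285.2  278.2] delta cm [ 0.135 -0.183 -0.182] rot [ 0.0002 -0.0002  0.0021] j6 -2.11
```

Emit:
{"api": "step_arm", "payload": {"deltas": [{"translation": [0.3,-0.23,2],"rot": [0,0,0]},{"translation": [0.3,-0.23,5],"rot": [0,0,0]},{"translation": [0.3,-0.23,8],"rot": [0,0,0]},{"translation": [0.3,-0.23,9.3],"rot": [0,0,0]},{"translation": [0.3,-0.23,9.3],"rot": [0,0,0]},{"translation": [0.3,-0.23,9.3],"rot": [0,0,0]}], "grip": 0}}

```text
clock: 3.75
eef_pos: [476.6, -289.0, 186.0]
tcp_rot: [-3.141, 0.001, -3.141]
contact_force: [0.9, -0.5, 0.4]
opening: 1.0
```

Run:
```python
from h import *
go([476.3,-287.5,185],np.pi); f=grab('wrist','bez2')
```

```text
clock 3.75 pos [ 476.6 -289.   186. ] delta cm [0.032 0.15  0.103] rot [-0.0007  0.0012  0.0005] j6 -2.12
```

View pics/bez2.png

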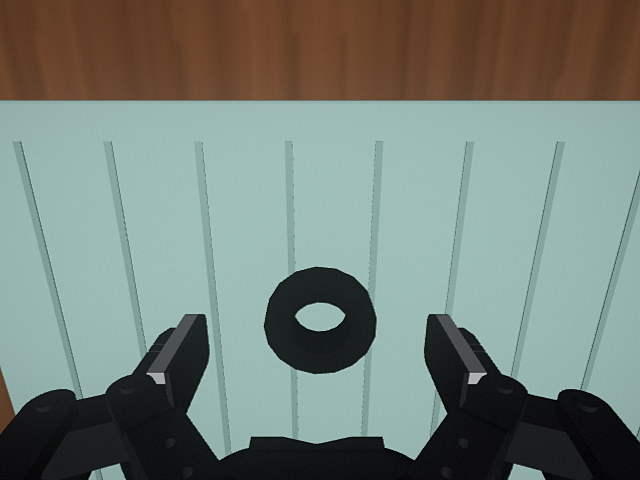

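The bezel at (320,320) is centred between the pads, so I'll close on it.

Emit:
{"api": "step_arm", "payload": {"deltas": [{"translation": [0,0.1,0.1],"rot": [0,0,0]},{"translation": [0,0.1,0.1],"rot": [0,0,0]},{"translation": [0,0.1,0.1],"rot": [0,0,0]},{"translation": [0,0.1,0.1],"rot": [0,0,0]},{"translation": [0,0.1,0.1],"rot": [0,0,0]},{"translation": [0,0.1,0.1],"rot": [0,0,0]}], "grip": 255, "squeeze": 30}}

```text
clock: 4.55
eef_pos: [476.2, -288.0, 184.5]
tcp_rot: [-3.141, 0.0, -3.141]
contact_force: [-1.0, 1.0, 5.9]
opening: 0.53
```

Run:
```python
from h import *
go([476.3,-287.5,185],np.pi); f=grab('wrist','bez3')
```

```text
clock 4.55 pos [ 476.2 -288.   184.5] delta cm [-0.009  0.049 -0.046] rot [-0.0002  0.0003  0.0002] j6 -2.12
```

View pics/bez3.png

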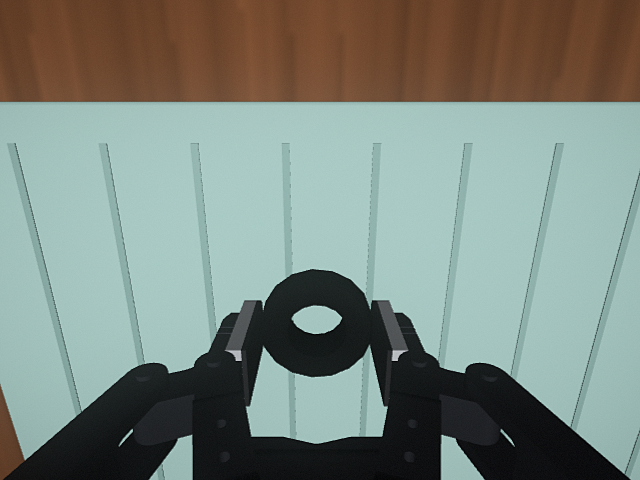

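Run:
```python
from h import *
f=load('wrist');im=f['image'].astype(int)
# lower outline: columns 275..360, dark ring bottom v, and bore
P=[]
for u in range(290,346,3):
    col=im[330:420,u].max(1)
    k=np.where(col>90)[0]
    if len(k):P.append((u,330+k[0]-.5))
print(P)
Q=np.array([plane(f,u,v,22)[:2] for u,v in P]);print(circ(Q))
o=Q[:,0]; 
# fixed r=23 fit
from scipy.optimize import least_squares
print(least_squares(lambda c:np.hypot(*(Q-c).T)-23,[476,-288]).x)
go([476,85,262],np.pi-0.044)
```

```text
[(290, np.float64(371.5)), (293, np.float64(372.5)), (296, np.float64(373.5)), (299, np.float64(373.5)), (302, np.float64(374.5)), (305, np.float64(329.5)), (308, np.float64(329.5)), (311, np.float64(329.5)), (314, np.float64(329.5)), (317, np.float64(329.5)), (320, np.float64(329.5)), (323, np.float64(329.5)), (326, np.float64(329.5)), (329, np.float64(329.5)), (332, np.float64(374.5)), (335, np.float64(373.5)), (338, np.float64(372.5)), (341, np.float64(370.5)), (344, np.float64(369.5))]
(array([ 488.00251559, -287.78580784]), np.float64(12.373452033576163), np.float64(1.2348255457286381))
[ 483.82133749 -306.93644525]
clock 4.6 pos [ 476.2 -288.   184.5] delta cm [ 1.300e-02  3.730e+01 -7.752e+00] rot [-0.0002  0.0003  0.0441] j6 -2.12
```

```bash
cat >> h.py <<'E'
from scipy.optimize import least_squares
def ringlow(f,z,us=range(287,348,2),v0=345,v1=420,r=23,th=90):
    im=f['image'].astype(int);P=[]
    for u in us:
        k=np.where(im[v0:v1,u].max(1)>th)[0]
        if len(k):P.append((u,v0+k[0]-.5))
    Q=np.array([plane(f,u,v,z)[:2] for u,v in P]);g=Q.mean(0)-[15,0]
    s=least_squares(lambda c:np.hypot(*(Q-c).T)-r,g,loss='soft_l1');return s.x,np.abs(s.fun).max()
E
python3 - <<'E'
from h import *
f=load('wrist');print(ringlow(f,22))
E
```

```text
(array([ 475.42797722, -287.92495224]), np.float64(0.4466455217878824))
```

Emit:
{"api": "step_arm", "payload": {"deltas": [{"translation": [0,0,-2],"rot": [0,0,0]},{"translation": [0,1,-4.5],"rot": [0,0,0]},{"translation": [0,4,-7],"rot": [0,0,0]},{"translation": [0,8,-7.8],"rot": [0,0,0]},{"translation": [0,13,-7.8],"rot": [0,0,0.02]},{"translation": [0,18,-7.8],"rot": [0,0,0.03]},{"translation": [0,23,-7.8],"rot": [0,0,0.044]},{"translation": [0,28,-7.8],"rot": [0,0,0.044]}]}}

```text
clock: 5.6
eef_pos: [475.9, -6.4, 262.2]
tcp_rot: [-3.142, 0.0, 3.097]
contact_force: [-0.3, -0.4, -0.5]
opening: 0.522
```

Run:
```python
from h import *
go([476,85,262],np.pi-0.044)
```

```text
clock 5.6 pos [475.9  -6.4 262.2] delta cm [0.392 9.136 0.023] rot [-0.      0.0004 -0.0003] j6 -1.54
```

Emit:
{"api": "step_arm", "payload": {"deltas": [{"translation": [0.2,5,0],"rot": [0,0,0]},{"translation": [0.36,9.15,0],"rot": [0,0,0]},{"translation": [0.36,9.15,0],"rot": [0,0,0]},{"translation": [0.36,9.15,0],"rot": [0,0,0]},{"translation": [0.36,9.15,0],"rot": [0,0,0]}]}}

```text
clock: 6.22
eef_pos: [476.4, 82.7, 262.0]
tcp_rot: [-3.141, -0.0, 3.097]
contact_force: [-0.5, -0.4, 0.3]
opening: 0.527
```

Run:
```python
from h import *
f=grab('wrist','hov1')
go([476.3,85.1,262],np.pi-0.044)
```

```text
clock 6.28 pos [476.5  82.7 262. ] delta cm [0.026 0.243 0.003] rot [-0.0002 -0.0002 -0.0013] j6 -1.36
```

View pics/hov1.png

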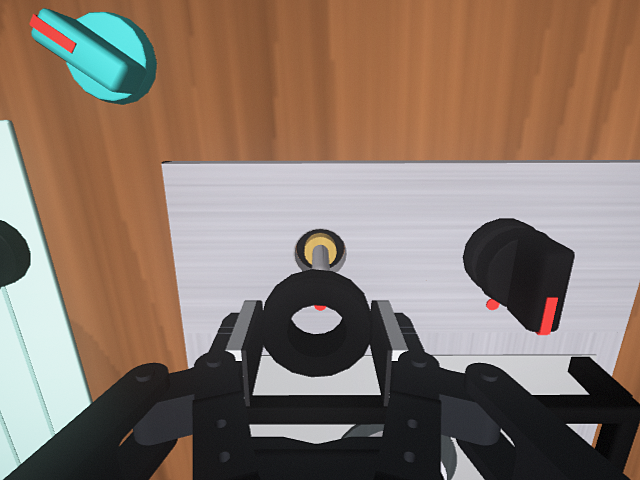

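Run:
```python
from h import *
f=load('wrist');s=readout.sense();p=s['eef_pos']
print('bez',ringlow(f,p[2]-162.5,us=[*range(287,306,2),*range(333,348,2)]))
# hole upper arc only
im=f['image'].astype(int);x0,y0,x1,y1=288,222,352,268
r=im[y0:y1,x0:x1];m=((r.max(2)<175)|(r.max(2)-r.min(2)>50)).astype(np.uint8)
c,_=cv2.findContours(m,cv2.RETR_EXTERNAL,cv2.CHAIN_APPROX_NONE);c=cv2.convexHull(max(c,key=cv2.contourArea))[:,0]+[x0,y0]
c=c[c[:,1]<264];Q=np.array([plane(f,*q,14)[:2] for q in c])
a=least_squares(lambda c:np.hypot(*(Q-c).T)-15.8,Q.mean(0),loss='soft_l1');print('hole',a.x,np.abs(a.fun).max(),circ(Q))
red=((im[...,0]>150)&(im[...,1]<110)&(im[...,2]<110)).astype(np.uint8)[280:320,470:510]
n,l,st,ce=cv2.connectedComponentsWithStats(red);print(plane(f,*(ce[1+np.argmax(st[1:,4])]+[470,280]),14))
```

```text
bez (array([475.43021953,  82.72192748]), np.float64(0.29137067818800233))
hole [475.58968814  85.08129688] 0.400519494974386 (array([475.83712936,  85.04431987]), np.float64(16.01525531973715), np.float64(0.22053790065206869))
[515.64387688 193.70806294  14.        ]
```

Emit:
{"api": "step_arm", "payload": {"deltas": [{"translation": [0.02,0.24,1],"rot": [0,0,0]},{"translation": [0.02,0.24,3],"rot": [0,0,0]},{"translation": [0.02,0.24,5],"rot": [0,0,0]},{"translation": [0.02,0.24,6.2],"rot": [0,0,0]},{"translation": [0.02,0.24,6.2],"rot": [0,0,0]},{"translation": [0.02,0.24,6.2],"rot": [0,0,0]}]}}

```text
clock: 7.02
eef_pos: [476.6, 86.0, 200.4]
tcp_rot: [3.142, 0.0, 3.098]
contact_force: [0.6, 0.1, -0.2]
opening: 0.527
```

Run:
```python
from h import *
f=grab('wrist','hov2');grab('side','hov2s')
s=load('side');cv2.imwrite('pics/hov2sc.png',cv2.resize(s['image'][180:300,250:370,::-1],None,fx=4,fy=4,interpolation=cv2.INTER_CUBIC))
go([476.2,85.1,200],np.pi-0.044);p=readout.sense()['eef_pos']
print('bez',ringlow(f,p[2]-162.5,us=[*range(287,306,2),*range(333,348,2)]))
print(readout.sense()['contact_force'])
```

```text
clock 7.12 pos [476.7  86.1 200.7] delta cm [ 0.043 -0.1    0.067] rot [0.0002 0.0011 0.0001] j6 -1.35
bez (array([475.49907439,  86.17710294]), np.float64(0.3496508426436371))
[-0.15308559  0.60180165 -0.1773574 ]
```

View pics/hov2.png

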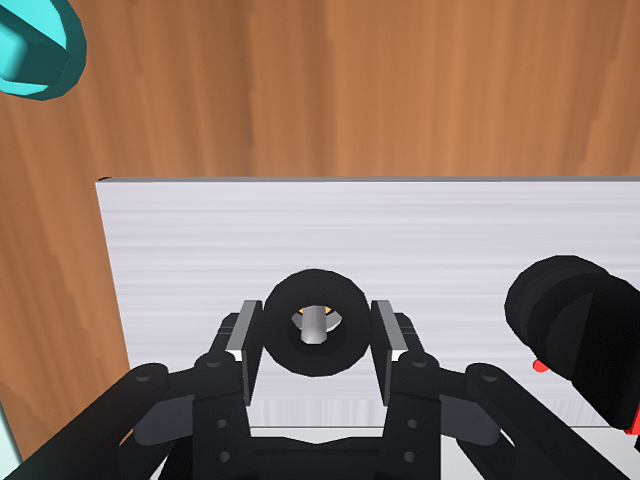

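View pics/hov2sc.png

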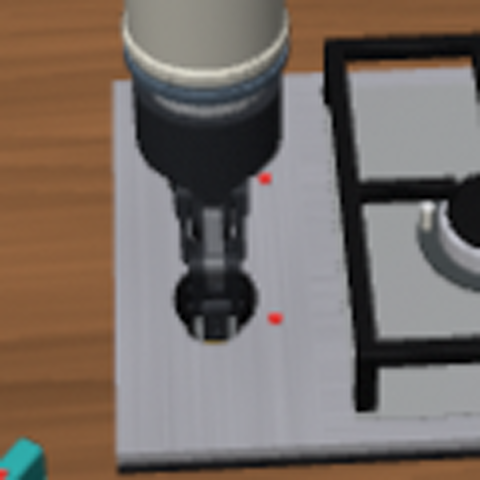

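Emit:
{"api": "step_arm", "payload": {"deltas": [{"translation": [0.03,-0.1,0.3],"rot": [0,0,0]},{"translation": [0.03,-0.1,0.3],"rot": [0,0,0]},{"translation": [0.03,-0.1,0.3],"rot": [0,0,0]},{"translation": [0.03,-0.1,0.3],"rot": [0,0,0]}]}}

```text
clock: 7.62
eef_pos: [476.1, 85.1, 197.1]
tcp_rot: [3.142, 0.0, 3.098]
contact_force: [-0.2, -0.0, -0.1]
opening: 0.523
```

Run:
```python
from h import *
f=grab('wrist','hov3')
go([476.2,85.1,197],np.pi-0.044);p=readout.sense()['eef_pos']
print('bez',ringlow(f,p[2]-162.5,us=[*range(287,306,2),*range(333,348,2)]))
cv2.imwrite('pics/hov3c.png',cv2.resize(f['image'][255:385,250:385,::-1],None,fx=4,fy=4,interpolation=cv2.INTER_CUBIC))
```

```text
clock 7.67 pos [476.   85.1 197.1] delta cm [-0.015  0.002  0.012] rot [-0.      0.      0.0002] j6 -1.35
bez (array([475.05296151,  85.41101551]), np.float64(13.982393783955148))
```

View pics/hov3c.png

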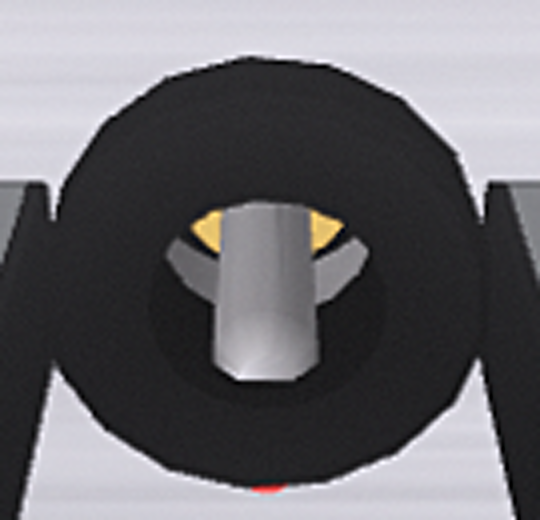

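Emit:
{"api": "step_arm", "payload": {"deltas": [{"translation": [-0.01,0,0.2],"rot": [0,0,0]},{"translation": [-0.01,0,0.4],"rot": [0,0,0]},{"translation": [-0.01,0,0.55],"rot": [0,0,0]},{"translation": [-0.01,0,0.7],"rot": [0,0,0]},{"translation": [-0.01,0,0.8],"rot": [0,0,0]},{"translation": [-0.01,0,0.8],"rot": [0,0,0]}]}}

```text
clock: 8.43
eef_pos: [476.1, 85.1, 189.0]
tcp_rot: [-3.142, -0.0, 3.098]
contact_force: [-0.2, -0.5, 0.0]
opening: 0.527
```

Emit:
{"api": "step_arm", "payload": {"deltas": [{"translation": [0,0,0.1],"rot": [0,0,0]},{"translation": [0,0,0.2],"rot": [0,0,0]},{"translation": [0,0,0.25],"rot": [0,0,0]},{"translation": [0,0,0.25],"rot": [0,0,0]}]}}

```text
clock: 8.93
eef_pos: [476.1, 85.1, 186.8]
tcp_rot: [-3.142, -0.0, 3.098]
contact_force: [-2.1, -0.2, 5.2]
opening: 0.526
```

Emit:
{"api": "step_arm", "payload": {"deltas": [{"translation": [0,0,0.04],"rot": [0,0,0]},{"translation": [0,0,0.04],"rot": [0,0,0]},{"translation": [0,0,0.04],"rot": [0,0,0]}]}}

```text
clock: 9.3
eef_pos: [476.1, 85.1, 186.8]
tcp_rot: [-3.142, -0.0, 3.098]
contact_force: [-3.9, -1.2, 11.9]
opening: 0.523
```

Emit:
{"api": "step_arm", "payload": {"deltas": [{"translation": [0,0,0],"rot": [0,0,0]},{"translation": [0,0,0],"rot": [0,0,0]},{"translation": [0,0,-0.1],"rot": [0,0,0]},{"translation": [0,0,-0.3],"rot": [0,0,0]},{"translation": [0,0,-2],"rot": [0,0,0]},{"translation": [0,0,-5],"rot": [0,0,0]},{"translation": [0,0,-8.5],"rot": [0,0,0]},{"translation": [0,0,-8.5],"rot": [0,0,0]}], "grip": 0}}

```text
clock: 10.3
eef_pos: [477.1, 85.2, 273.5]
tcp_rot: [3.141, 0.005, 3.098]
contact_force: [-0.0, 0.2, -0.4]
opening: 0.998
```

Run:
```python
from h import *
f=grab('wrist','ins1');go([476.2,85.1,270],np.pi-0.044)
```

```text
clock 10.35 pos [476.5  85.1 272.1] delta cm [ 0.028 -0.005  0.212] rot [0.0006 0.0025 0.0003] j6 -1.35
```

View pics/ins1.png

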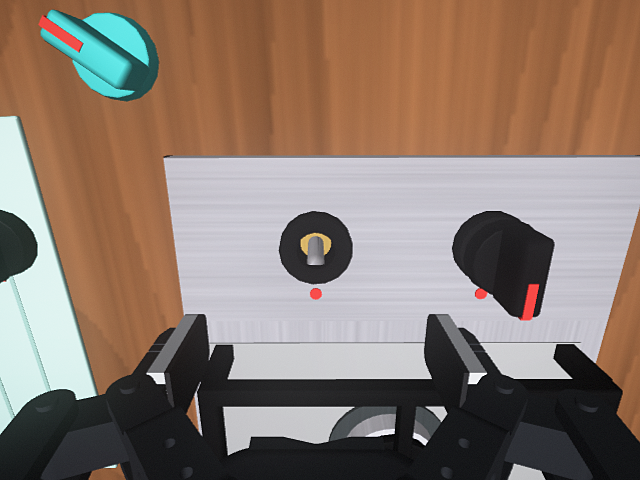

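Run:
```python
from h import *
f=load('wrist')
print(*bezel(f,(270,200,362,287),z=24),sep='\n')
cv2.imwrite('pics/ins1c.png',cv2.resize(f['image'][200:300,265:365,::-1],None,fx=6,fy=6,interpolation=cv2.INTER_CUBIC))
print(proj(f,[475.85,85.07,48]),proj(f,[475.85,85.07,24]),proj(f,[475.85,85.07,14]))
go([470,-119,290],np.pi)
```

```text
(array([476.29708108,  85.17669227]), np.float64(22.10254467626833), np.float64(0.4577145436602592))
(array([475.12508765,  85.20776259]), np.float64(22.787822512173207), np.float64(1.1819654383009315))
[451.33968434  62.78202038]
[498.45173624 107.12199695]
[315.09439888 264.67622408] [315.16774205 249.65702608] [315.19424668 244.22941351]
clock 10.35 pos [476.5  85.1 272.1] delta cm [ -0.25  -20.421  -1.799] rot [ 0.0005  0.0025 -0.0437] j6 -1.35
```

View pics/ins1c.png

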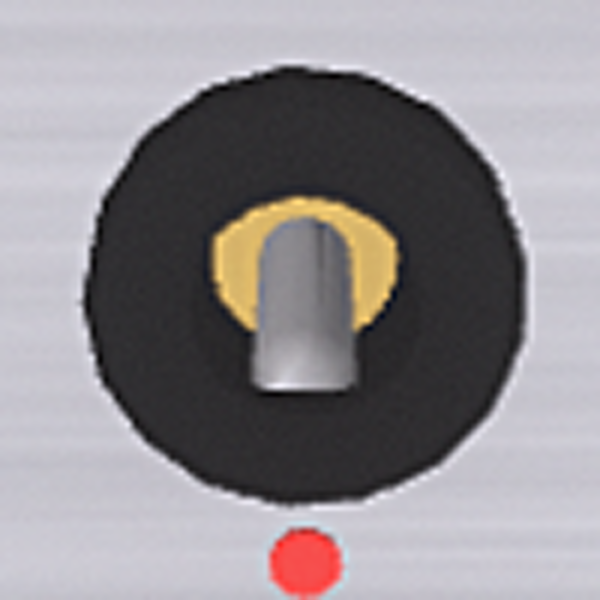

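The bezel sits concentric round the stem at about (315,247), and its flange fit at z=24 matches the hole. Next is the knob.

Emit:
{"api": "step_arm", "payload": {"deltas": [{"translation": [0,-5,-1],"rot": [0,0,0]},{"translation": [-0.1,-11,-1.8],"rot": [0,0,0]},{"translation": [-0.2,-17,-1.8],"rot": [0,0,0]},{"translation": [-0.25,-20.4,-1.8],"rot": [0,0,0]},{"translation": [-0.25,-20.4,-1.8],"rot": [0,0,0]},{"translation": [-0.25,-20.4,-1.8],"rot": [0,0,0]}]}}

```text
clock: 11.1
eef_pos: [469.3, -118.5, 288.3]
tcp_rot: [3.141, -0.002, 3.097]
contact_force: [-0.3, -0.1, -0.2]
opening: 0.997
```

Run:
```python
from h import *
f=grab('wrist','kn1');go([470,-119,290],np.pi)
cv2.imwrite('pics/kn1c.png',cv2.resize(f['image'][180:310,250:390,::-1],None,fx=4,fy=4,interpolation=cv2.INTER_CUBIC))
```

```text
clock 11.15 pos [ 469.4 -118.1  288.5] delta cm [-0.063 -0.086 -0.153] rot [ 0.0005 -0.0014 -0.0435] j6 -1.78
```

View pics/kn1.png

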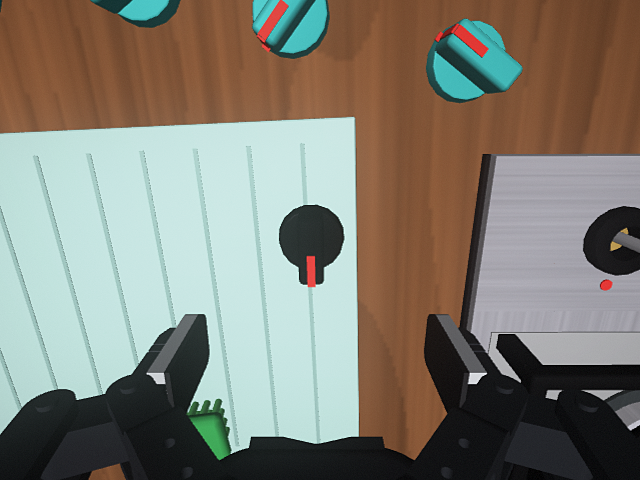

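View pics/kn1c.png

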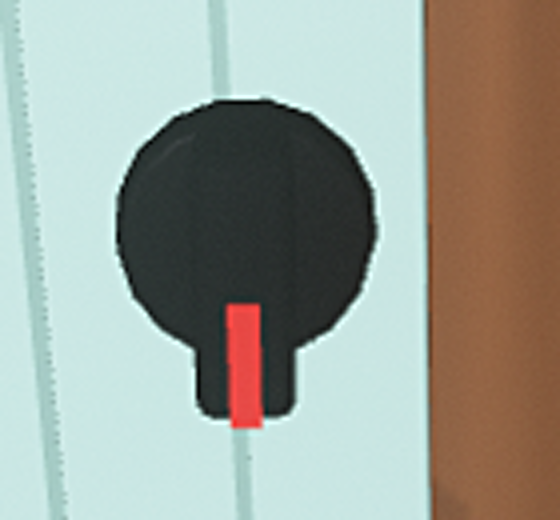

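Run:
```python
from h import *
f=load('wrist');im=f['image'].astype(int)
x0,y0,x1,y1=270,195,350,300
r=im[y0:y1,x0:x1]
red=((r[...,0]>150)&(r[...,1]<110)&(r[...,2]<110))
v,u=np.nonzero(red);Q=np.array([plane(f,a+x0,b+y0,40)[:2] for a,b in zip(u,v)],np.float32)
print(Q.min(0),Q.max(0),Q.mean(0))
L=cv2.fitLine(Q,cv2.DIST_L2,0,.01,.01).ravel();print('yaw stripe',np.arctan2(L[1],L[0]))
b=cv2.minAreaRect(np.c_[u,v].astype(np.float32));print(b)
m=((r.max(2)<100)|red).astype(np.uint8)
# bar side edges below skirt: rows 268..280
E=[];W=[]
for row in range(270,283):
    k=np.nonzero(m[row-y0])[0];E.append(plane(f,x0+k[0]-.5,row,40)[:2]);W.append(plane(f,x0+k[-1]+.5,row,40)[:2])
E=np.array(E);W=np.array(W)
for S in(E,W):
    L=np.polyfit(S[:,0],S[:,1],1);print('side slope',L[0])
print('width',(W-E).mean(0),'mid',((W+E)/2).mean(0))
c,_=cv2.findContours(m,cv2.RETR_EXTERNAL,cv2.CHAIN_APPROX_NONE);c=max(c,key=cv2.contourArea)[:,0]+[x0,y0]
P=np.array([plane(f,*q,16)[:2] for q in c]);s=P[c[:,1]<258]
print('skirt16',circ(s),s.min(0),s.max(0))
P=np.array([plane(f,*q,4)[:2] for q in c]);s=P[c[:,1]<235]
print('skirt4',circ(s),s.min(0),s.max(0))
```

```text
[ 469.89075  -124.847595] [ 490.29514  -119.567055] [ 479.92563  -122.146904]
yaw stripe -0.035021827
((41.0, 76.0), (30.0, 8.0), 90.0)
side slope 0.04747371717755056
side slope -0.0946177508461942
width [ 0.68927198 15.31995185] mid [ 483.36190288 -122.01469021]
skirt16 (array([ 465.1486955 , -121.51237477]), np.float64(21.604153677532036), np.float64(0.9347226953890413)) [ 443.39292193 -143.0675876 ] [ 480.6179585  -100.02036382]
skirt4 (array([ 468.36290282, -121.82905881]), np.float64(22.21930720702563), np.float64(0.5884402815244449)) [ 446.18215646 -144.14328263] [468.21174295 -99.29735901]
```

The crop confirms the black knob on the mat, with its stripe at (311,271). The axis is at about (469.3, -121.8) with yaw about -0.035. Skirt, bar and stripe agree to within 0.5 mm.

Emit:
{"api": "step_arm", "payload": {"deltas": [{"translation": [0,-0.37,2],"rot": [0,0,0]},{"translation": [0,-0.37,5],"rot": [0,0,0]},{"translation": [0,-0.37,8],"rot": [0,0,0]},{"translation": [0,-0.37,9.55],"rot": [0,0,0]},{"translation": [0,-0.37,9.55],"rot": [0,0,0]},{"translation": [0,-0.37,9.55],"rot": [0,0,0]}]}}

```text
clock: 11.9
eef_pos: [470.0, -122.3, 194.4]
tcp_rot: [-3.141, 0.001, 3.098]
contact_force: [-0.1, -0.0, 0.1]
opening: 1.002
```

Run:
```python
from h import *
go([469.3,-121.8,193],np.pi-.044)
```

```text
clock 11.9 pos [ 470.  -122.3  194.4] delta cm [0.07  0.052 0.136] rot [-0.0002  0.0009  0.0008] j6 -1.79
```

Emit:
{"api": "step_arm", "payload": {"deltas": [{"translation": [0.05,0.05,0.1],"rot": [0,0,0]},{"translation": [0.05,0.05,0.1],"rot": [0,0,0]},{"translation": [0.05,0.05,0.1],"rot": [0,0,0]}]}}

```text
clock: 12.28
eef_pos: [469.1, -122.1, 193.0]
tcp_rot: [-3.141, 0.001, 3.098]
contact_force: [0.3, -0.6, 0.5]
opening: 0.994
```

Emit:
{"api": "step_arm", "payload": {"deltas": [{"translation": [0,0,0],"rot": [0,0,0]},{"translation": [0,0,0],"rot": [0,0,0]},{"translation": [0,0,0],"rot": [0,0,0]},{"translation": [0,0,0],"rot": [0,0,0]},{"translation": [0,0,0],"rot": [0,0,0]},{"translation": [0,0,0],"rot": [0,0,0]},{"translation": [0,0,0],"rot": [0,0,0]},{"translation": [0,0,0],"rot": [0,0,0]}], "grip": 255, "squeeze": 60}}

```text
clock: 13.28
eef_pos: [469.2, -122.0, 192.9]
tcp_rot: [-3.142, 0.0, 3.098]
contact_force: [-1.1, -0.3, 5.8]
opening: 0.17
```

Run:
```python
from h import *
f=grab('wrist','kn2');go([469.3,-121.8,193],np.pi-.044)
```

```text
clock 13.32 pos [ 469.1 -122.1  192.8] delta cm [-0.014  0.029 -0.017] rot [-0.0001  0.0003  0.0002] j6 -1.78
```

View pics/kn2.png

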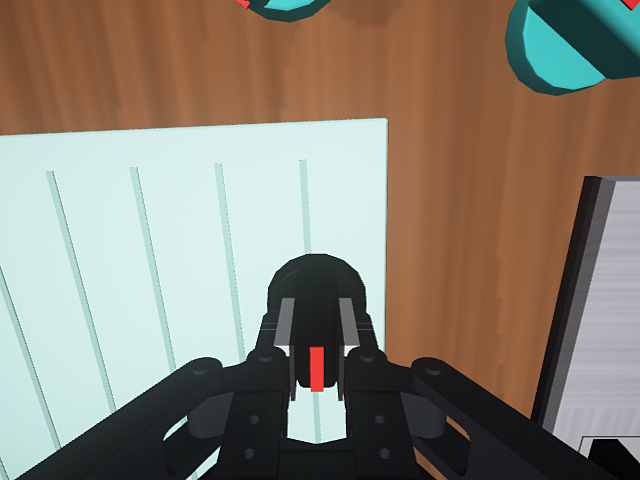

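The knob is gripped across its bar, with the stripe centred at (317,370) between the pads. I'll lift and carry it.

Emit:
{"api": "step_arm", "payload": {"deltas": [{"translation": [0,0,-2],"rot": [0,0,0]},{"translation": [0,0,-4.5],"rot": [0,0,0]},{"translation": [0,2,-6.5],"rot": [0,0,0]},{"translation": [0.1,6,-6.9],"rot": [0,0,0]},{"translation": [0.15,11,-6.9],"rot": [0,0,0]},{"translation": [0.2,16,-6.9],"rot": [0,0,0]},{"translation": [0.24,20,-6.9],"rot": [0,0,0]},{"translation": [0.24,20.72,-6.9],"rot": [0,0,0]}]}}

```text
clock: 14.32
eef_pos: [475.5, 87.0, 261.4]
tcp_rot: [3.141, -0.0, 3.101]
contact_force: [0.5, -0.6, -0.7]
opening: 0.169
```

Emit:
{"api": "step_arm", "payload": {"deltas": [{"translation": [0,0,0],"rot": [0,0,0]},{"translation": [0,0,0],"rot": [0,0,0]},{"translation": [0,0,0],"rot": [0,0,0]}]}}

```text
clock: 14.7
eef_pos: [475.7, 84.2, 261.7]
tcp_rot: [-3.141, -0.0, 3.096]
contact_force: [-0.8, -0.1, -0.9]
opening: 0.174
```

Run:
```python
from h import *
f=grab('wrist','kh1');go([475.7,85.1,260],np.pi-.044)
```

```text
clock 14.75 pos [475.7  84.2 261.7] delta cm [0.008 0.087 0.165] rot [-0.0001 -0.0001 -0.0012] j6 -1.35
```

View pics/kh1.png

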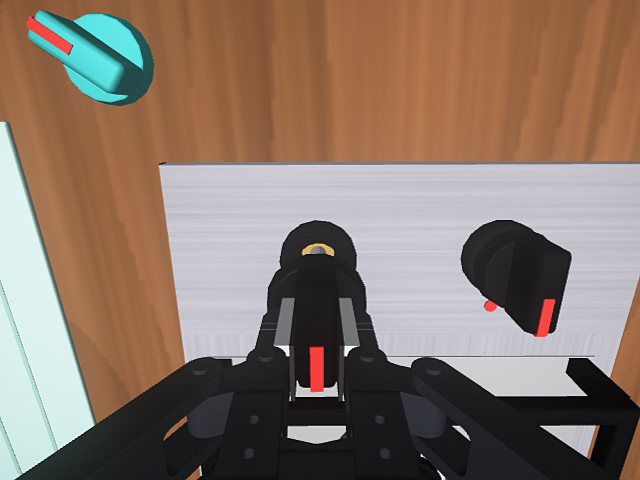

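Run:
```python
from h import *
f=load('wrist');p=readout.sense()['eef_pos'];im=f['image'].astype(int)[335:400,300:335]
red=((im[...,0]>150)&(im[...,1]<110)&(im[...,2]<110));v,u=np.nonzero(red)
Q=np.array([plane(f,a+300,b+335,p[2]-152.8)[:2] for a,b in zip(u,v)],np.float32)
L=cv2.fitLine(Q,cv2.DIST_L2,0,.01,.01).ravel();print(np.arctan(L[1]/L[0]),Q.min(0)-p[:2],Q.max(0)-p[:2],Q.mean(0)-p[:2])
go([475.8,85.1,245],np.pi-.044)
```

```text
-0.044075496 [ 1.06902765 -3.24529732] [21.36761163  2.53579247] [10.97430109 -0.33202064]
clock 14.75 pos [475.7  84.2 261.7] delta cm [-0.002  0.088  1.665] rot [-0.0001 -0.0001 -0.0012] j6 -1.35
```

Emit:
{"api": "step_arm", "payload": {"deltas": [{"translation": [0.01,0.08,1],"rot": [0,0,0]},{"translation": [0.01,0.08,2],"rot": [0,0,0]},{"translation": [0.01,0.08,2.1],"rot": [0,0,0]},{"translation": [0.01,0.08,2.1],"rot": [0,0,0]},{"translation": [0.01,0.08,2.1],"rot": [0,0,0]}]}}

```text
clock: 15.38
eef_pos: [475.8, 85.9, 240.8]
tcp_rot: [3.142, 0.0, 3.098]
contact_force: [-0.2, -0.7, -0.9]
opening: 0.169
```

Run:
```python
from h import *
f=grab('wrist','kh2');go([475.6,85.0,238],np.pi-.044)
grab('side');s=load('side');cv2.imwrite('pics/kh2s.png',cv2.resize(s['image'][180:300,250:370,::-1],None,fx=4.5,fy=4.5,interpolation=cv2.INTER_CUBIC))
```

```text
clock 15.43 pos [475.8  85.9 240.9] delta cm [ 0.014 -0.094  0.289] rot [0.0001 0.0004 0.0003] j6 -1.35
```

View pics/kh2s.png

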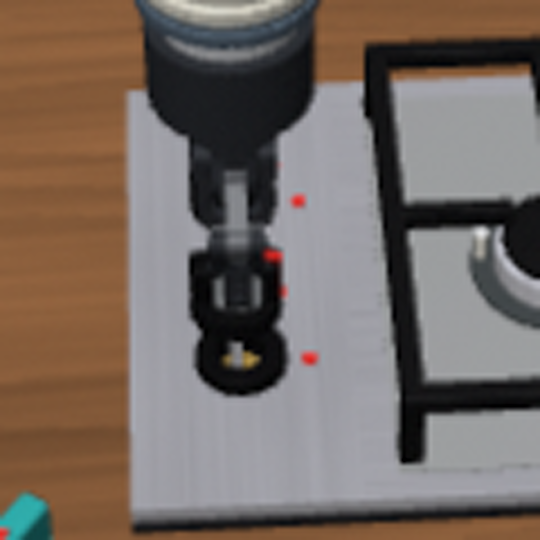

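Emit:
{"api": "step_arm", "payload": {"deltas": [{"translation": [0.01,-0.09,0.1],"rot": [0,0,0]},{"translation": [0.01,-0.09,0.2],"rot": [0,0,0]},{"translation": [0.01,-0.09,0.2],"rot": [0,0,0]},{"translation": [0.01,-0.09,0.2],"rot": [0,0,0]}]}}

```text
clock: 15.98
eef_pos: [475.5, 85.0, 238.7]
tcp_rot: [3.142, -0.0, 3.098]
contact_force: [-0.4, -0.5, 0.1]
opening: 0.175
```

Run:
```python
from h import *
go([475.6,85.0,234],np.pi-.044)
```

```text
clock 15.97 pos [475.5  85.  238.7] delta cm [-0.007  0.001  0.469] rot [ 0.     -0.      0.0002] j6 -1.35
```

Emit:
{"api": "step_arm", "payload": {"deltas": [{"translation": [0,0,0.1],"rot": [0,0,0]},{"translation": [0,0,0.2],"rot": [0,0,0]},{"translation": [0,0,0.3],"rot": [0,0,0]},{"translation": [0,0,0.4],"rot": [0,0,0]},{"translation": [0,0,0.5],"rot": [0,0,0]},{"translation": [0,0,0.5],"rot": [0,0,0]}]}}

```text
clock: 16.73
eef_pos: [475.7, 85.0, 233.7]
tcp_rot: [3.142, 0.0, 3.098]
contact_force: [1.0, -0.1, -0.9]
opening: 0.18
```

Emit:
{"api": "step_arm", "payload": {"deltas": [{"translation": [0,0,0.15],"rot": [0,0,0]},{"translation": [0,0,0.3],"rot": [0,0,0]},{"translation": [0,0,0.4],"rot": [0,0,0]},{"translation": [0,0,0.5],"rot": [0,0,0]},{"translation": [0,0,0.5],"rot": [0,0,0]}]}}

```text
clock: 17.35
eef_pos: [476.0, 85.1, 228.8]
tcp_rot: [3.141, 0.001, 3.098]
contact_force: [5.8, -0.4, -0.3]
opening: 0.174
```

Engaged without axial force, but there is a 5.8 N side push in +x. I'll relieve it by shifting +x.

Emit:
{"api": "step_arm", "payload": {"deltas": [{"translation": [-0.05,0,0],"rot": [0,0,0]},{"translation": [-0.07,0,0],"rot": [0,0,0]},{"translation": [-0.07,0,0],"rot": [0,0,0]}]}}

```text
clock: 17.73
eef_pos: [476.3, 85.0, 228.7]
tcp_rot: [3.142, 0.0, 3.098]
contact_force: [4.2, 1.6, 0.3]
opening: 0.17
```

Emit:
{"api": "step_arm", "payload": {"deltas": [{"translation": [-0.06,0,0],"rot": [0,0,0]},{"translation": [-0.1,0,0],"rot": [0,0,0]},{"translation": [-0.1,0,0],"rot": [0,0,0]}]}}

```text
clock: 18.1
eef_pos: [476.8, 84.8, 228.5]
tcp_rot: [-3.141, -0.001, 3.098]
contact_force: [1.2, 0.4, 0.3]
opening: 0.172
```

Emit:
{"api": "step_arm", "payload": {"deltas": [{"translation": [-0.02,0,0.15],"rot": [0,0,0]},{"translation": [-0.02,0,0.3],"rot": [0,0,0]},{"translation": [-0.02,0,0.4],"rot": [0,0,0]},{"translation": [-0.02,0,0.5],"rot": [0,0,0]},{"translation": [-0.02,0,0.5],"rot": [0,0,0]}]}}

```text
clock: 18.73
eef_pos: [477.3, 84.9, 223.6]
tcp_rot: [-3.141, -0.0, 3.098]
contact_force: [-0.2, 0.1, -0.8]
opening: 0.176
```

Emit:
{"api": "step_arm", "payload": {"deltas": [{"translation": [0,0,0.1],"rot": [0,0,0]},{"translation": [0,0,0.2],"rot": [0,0,0]},{"translation": [0,0,0.3],"rot": [0,0,0]},{"translation": [0,0,0.3],"rot": [0,0,0]}]}}

```text
clock: 19.23
eef_pos: [477.4, 84.9, 220.7]
tcp_rot: [-3.142, 0.0, 3.098]
contact_force: [-0.2, -0.2, 1.8]
opening: 0.175
```

Emit:
{"api": "step_arm", "payload": {"deltas": [{"translation": [0,0,0.1],"rot": [0,0,0]},{"translation": [0,0,0.2],"rot": [0,0,0]},{"translation": [0,0,0.3],"rot": [0,0,0]},{"translation": [0,0,0.4],"rot": [0,0,0]},{"translation": [0,0,0.4],"rot": [0,0,0]}], "squeeze": 90}}

```text
clock: 19.85
eef_pos: [477.5, 84.9, 216.8]
tcp_rot: [3.142, 0.0, 3.098]
contact_force: [-0.7, -0.2, 6.0]
opening: 0.165
```

Emit:
{"api": "step_arm", "payload": {"deltas": [{"translation": [0,0,0.1],"rot": [0,0,0]},{"translation": [0,0,0.15],"rot": [0,0,0]},{"translation": [0,0,0.2],"rot": [0,0,0]},{"translation": [0,0,0.2],"rot": [0,0,0]}]}}

```text
clock: 20.35
eef_pos: [477.6, 84.9, 215.3]
tcp_rot: [3.141, 0.0, 3.098]
contact_force: [-2.6, -0.7, 13.6]
opening: 0.164
```

Emit:
{"api": "step_arm", "payload": {"deltas": [{"translation": [0,0,0.04],"rot": [0,0,0]},{"translation": [0,0,0.04],"rot": [0,0,0]},{"translation": [0,0,0.04],"rot": [0,0,0]},{"translation": [0,0,0.04],"rot": [0,0,0]}]}}

```text
clock: 20.85
eef_pos: [477.6, 84.9, 215.2]
tcp_rot: [3.141, 0.001, 3.098]
contact_force: [-4.4, -0.7, 18.1]
opening: 0.164
```

Run:
```python
from h import *
f=grab('wrist','fin');s=grab('side');t=grab('top','fint');st=readout.sense();print(st['clock'],st['eef_pos'],st['contact_force'])
p=st['eef_pos'];im=f['image'].astype(int)[335:400,300:335]
red=((im[...,0]>150)&(im[...,1]<110)&(im[...,2]<110));v,u=np.nonzero(red)
Q=np.array([plane(f,a+300,b+335,p[2]-152.8)[:2] for a,b in zip(u,v)],np.float32)
L=cv2.fitLine(Q,cv2.DIST_L2,0,.01,.01).ravel();print(np.arctan(L[1]/L[0]),Q.min(0)-p[:2],Q.max(0)-p[:2],(u.min()+300,u.max()+300,v.min()+335,v.max()+335))
cv2.imwrite('pics/fins.png',cv2.resize(s['image'][180:300,250:370,::-1],None,fx=4.5,fy=4.5,interpolation=cv2.INTER_CUBIC))
```

```text
21.0 [477.59315266  84.93398525 215.15806051] [-3.95241401 -0.93735913 17.88619016]
-0.043870285 [ 1.26329266 -3.09422543] [21.57817303  2.68219517] (np.int64(310), np.int64(323), np.int64(347), np.int64(391))
```

View pics/fin.png

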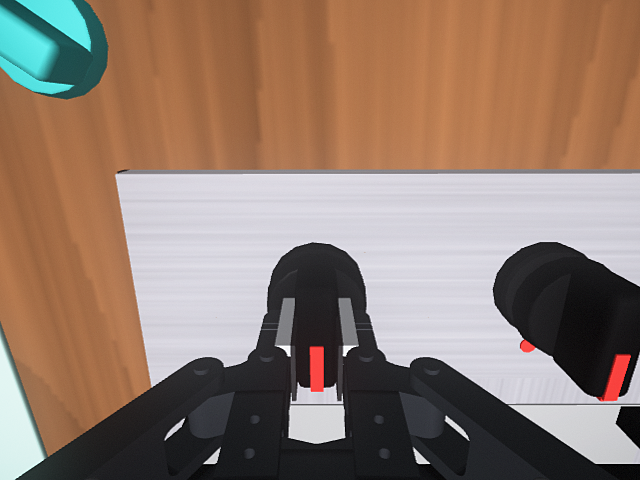

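View pics/fins.png

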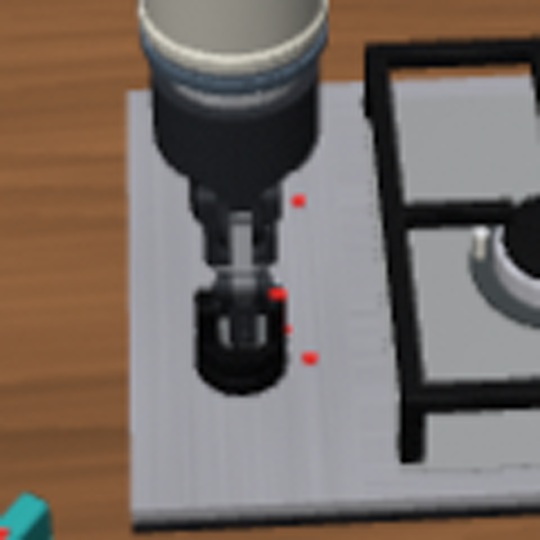

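View pics/fint.png

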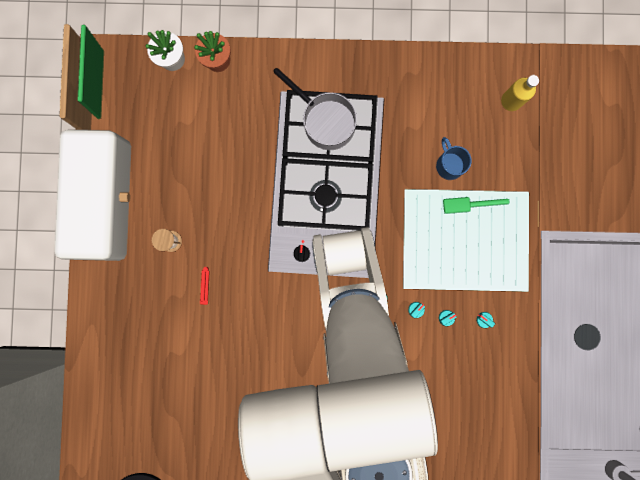

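```bash
python3 -c "
from rig import ticket,readout
print(readout.sense()['contact_force']);print(ticket.sign_off())"
```

```text
[-3.95241401 -0.93735913 17.88619016]
the job is handed in; nothing more can be done
None
```

The bezel is in the hole, and the knob is on the stem and held pressed right down. I handed the job in at about 21 s.

- **Bezel:** It went about 5.5 mm into the hole with no contact force, then met the panel at the expected height. I released it at about 12 N. The picture afterwards showed it concentric with the stem, and its flange fit agreed with the hole to about 0.5 mm.
- **Knob:** I turned it to the hob's direction (-0.044 rad). My first x alignment was about 1–2 mm off, which gave a 5.8 N side push in the bore. I shifted it in +x until the push disappeared, and it then slid down freely.
- **Pressed down:** The knob met the stem at the expected height and was pressed about 5.5 mm past that. The final upward force was about 18 N, well over the 8 N that brings the stem to its stop. The stripe sits in the same place in the gripper as before, so the knob did not slip. I had no direct reading of the stem's travel.
- **Surroundings:** In the final top view everything visible stands where it was, including the other knob. The arm hides one turquoise knob there.
- **Disagreement:** The knob's resting x was about 1.5–2 mm from what the wrist camera predicted, close to its stated 2 mm calibration error. A small side force of about 4 N remains at the end.

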